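# Swap the empty bottle for the full one in the supply bin

### The job

First stand the empty squeeze bottle from the cork mat upright on the floor of the empties crate, next to the jar that is already there. Then lift the full squeeze bottle, the one with the pointed nozzle, out of the supply bin under the shelf and stand it upright on the cork mat with its whole foot on the cork. Keep both bottles from tipping over, and do not knock over or push away anything else.

Things in the scene. Friction and masses are not known exactly. Their poses are not given: they have to be found in the camera images.
- rack: Fixed plywood supply bin, shelf over its rear half. Origin at table height under the middle of its row of things; x points away from the open front, y along the bin. Inside x -72 to +62, y -134 to +134 mm; floor 6 mm up; front wall 35 mm high, back 40, sides 55; walls 8 mm thick.
- shelf_edge (a point): Middle of the lower front edge of the shelf over the bin, rack axes; 14 mm nearer the robot than the rack's origin, 250 mm up, so it hangs over the things and the tool must slant in from the front. Board 92 mm deep (x), 300 mm long (y), 14 mm thick; stock on it up to 298 mm above the table; two 18 mm posts near its rear corners.
- crate: Fixed open wooden crate for empties, outside 144 (x) by 214 (y) by 65 mm high, walls and floor 6 mm thick. Origin at the centre of its underside.
- mat: Fixed round cork mat, 110 mm in diameter, 4 mm thick; origin at the centre of its underside.
- new_bottle: The full bottle, in the bin: white squeeze bottle with a short black pointed nozzle: straight round body 48 mm in diameter up to 100 mm, shoulder to 112 mm, nozzle tip at 132 mm. Origin at the centre of its underside, z up its axis. 100 to 300 g.
- used_bottle: The empty bottle, on the cork mat, same shape: white squeeze bottle with a short black pointed nozzle: straight round body 48 mm in diameter up to 100 mm, shoulder to 112 mm, nozzle tip at 132 mm. Origin at the centre of its underside, z up its axis. About 60 g.
- spray_can: Bystander in the bin: aluminium spray can with white domed cap, 48 mm in diameter, 150 mm high; origin under its centre.
- wide_jar: Bystander in the bin: wide jar with a black lid, 54 mm in diameter, 95 mm high; origin under its centre.
- old_jar: Bystander standing in the crate: jar with a white lid, 54 mm in diameter, 85 mm high; origin under its centre.
- tin: Bystander on the robot's side of the mat: plain steel tin, 60 mm in diameter, 95 mm high; origin under its centre.
- paint_jar_a: Bystander near the mat: small glass paint jar with black lid, 34 mm in diameter, 50 mm high; origin under its centre.
- paint_jar_b: Bystander near the mat: another such small paint jar; origin under its centre.
- brush_pot: Fixed white pot of brushes beyond the mat: pot 68 mm in diameter, 110 mm high, brushes up to 215 mm, all within 35 mm of its axis; origin under its centre.

How it is judged:
By the outcome, as a careful person would: the job done as asked, in the order asked, and still so for the second after the job is handed in, with the robot touching nothing.
It also fails if it takes over 72 s, if anything falls off the work surface, if the arm or the gripper's body presses on something with over 40 N, if the wrist force passes 120 N, or if a joint passes its speed limit or range.

### The arm

A 6-joint arm with a two-finger parallel gripper is mounted at the origin on the work surface. World frame = base frame: x ahead of the robot, y to its left, z up, the work surface at z = 0. Lengths are in m, angles in rad, forces in N, time in s.
With the tool pointing down it reaches from about 0.3 to 0.775 m from the base axis. Payload 14.6 kg.
Tool frame: the origin (TCP) lies midway between the tips of the shut fingers; the grasp point (between the pads) lies 19 mm behind it; z points along the fingers, y is the direction in which the jaws open and shut (so a half turn about z gives the same grasp; the last joint's range is limited). The gripper opens to 85 mm and grips with 20 to 120 N. Pads are 22 mm wide; open, the fingers measure 114 mm over their backs; the gripper's body (76 mm by 85 mm) begins 54 mm behind the grasp point. The pads swing forward as they close: fully open they stand 13 mm farther back than shut.
Start: joints at [-1.405, 0.3, 1.521, -0, 1.321, -0.067], TCP at [0.127, -0.535, 0.231] pointing down, gripper open.
Joint ranges: [-3.03, 3.03], [-0.79, 2.21], [0.23, 2.52], [-1.04, 4.18], [0, 3.07], [-2.55, 2.55]. Speed limits (rad/s): [2.22, 2.22, 2.57, 3.14, 3.14, 3.14].

### API

Orientations are given as a unit quaternion [w, x, y, z].
In Python, from station import read_state, viewer, ticket, models gives the robot as it stands. The module is installed in compiled form; this text tells all that it offers.
- The arm moves only by the tool play_rows, never from a script. Its argument "motion" is text: rows parted by semicolons, each of 7 numbers parted by spaces: the shift along the world's x, y, z in cm, then the turn, a rotation vector about the world's x, y, z in degrees, then the gripper's target within -1 to 1 (shut at 1, half-way at 0, fully open at -1). In form: dx dy dz ax ay az jaw; .... A call has 1 to 8 rows; each row shifts and turns the pose as measured when the row begins; what a row does not reach is not made up. A row lasts 1/10 s, in which the tool goes at most 50 mm and 8.59 degrees, less where a joint would pass 70% of its speed; a pose out of reach is approached as far as the arm can. A call with a gripper value outside its range is refused whole. The fingers move at their own pace and stop on an object; "force" is the grip in N (left out, the last holds). Time passes only in rows, so rows that do not move let the fingers close. It gives the time, the measured TCP pose, the force and the opening at its end, in the units of the state.
- read_state(): the state, without advancing time (a new reading comes with each control period).
- viewer.read_camera(name): name is "scene" or "top" or "wrist"; returns the picture (400x640x3 uint8, red, green, blue); there is no depth.
- viewer.get_calibration(name): a dict with "mtx" (3x3 intrinsics, pixels), "R" (3x3) and "t" (3): a world point X has camera coordinates R X + t. Camera axes: x right, y down, z forward; pixel columns grow to the right and rows downward; lengths in m; the calibration is good to about 2 mm. A picture is of the moment at which its call begins: read the wrist's pose just before it. get_calibration takes no time and is no camera call; for the wrist camera it gives the pose at the moment of the call.
- ticket.finish_job(): hands the job in, once; it reports no verdict.
Trained networks look in the newest picture that a camera, given by its name, has taken for a name from the list of things; names that differ only in an ending like _2 or _b are one class to them, and where a whole thing is asked for, a point or a joint stands for the part that bears it (a point fixed in the world has none). Each returns a list of dicts, best first, with "p" (0 to 1); they miss things now and then, are a little off and sometimes report something else, mostly with a low value. They report only what shows in the picture. A call takes as long as a camera call.
- models.trace(camera, name): "pixels" (400x640 bool, what is visible of it) and "bbox" ([centre column, centre row, width, height] in pixels, round what is visible of it).
The state is a dict: "time_s": time; "joints": joint angles; "qvel": joint speeds; "joint_torque": joint torques, N m; "eef_pos": TCP position; "tool_rot": TCP orientation; "ft_force": force on the tool from outside, world axes, zero at the start; "moment": the same for the moment, N m; "width": opening from 0.0 (shut) to 1.0 (fully open).
Only numpy, scipy, OpenCV 4.12 (cv2) and the standard library are available. Lean on these libraries where they do the work, as an engineer would, in place of code of your own. Each camera call takes 0.05 s, during which the arm holds its last target. There are 200 camera calls.

## Working session

There is one attempt and no reset: what is moved stays moved. The work goes in short steps, Python scripts to look and compute and a tool call to move; the robot and the scene stay as the last step left them, time stands still between calls to the robot, and variables do not carry over. Pictures are saved under pics/ and viewed, about 8 in all and at most 12, crops included, and the job is handed in when it is done.

Besides the shell and the picture viewer there is one more tool, called after ">>>" as name(argument=value, ...), one argument or row to a line, values as JSON. play_rows: Moves the arm, as the interface text tells. Its arguments: {"type":"object","properties":{"motion":{"type":"string"},"force":{"type":"number"}},"required":["motion"]}

```bash
mkdir -p pics
cat > h.py <<'E'
import numpy as np, cv2
from station import read_state, viewer, ticket, models
def snap(c,fn=None):
    im=viewer.read_camera(c)
    if fn: cv2.imwrite('pics/'+fn,cv2.cvtColor(im,cv2.COLOR_RGB2BGR))
    return im
def proj(c,P):
    k=viewer.get_calibration(c); q=(np.atleast_2d(P)@np.array(k['R']).T+k['t'])@np.array(k['mtx']).T
    return q[:,:2]/q[:,2:]
def ray(c,u,v):
    k=viewer.get_calibration(c);R=np.array(k['R']);d=R.T@np.linalg.solve(k['mtx'],[u,v,1]);return -R.T@k['t'],d
def atz(c,u,v,z):
    o,d=ray(c,u,v);return o+d*(z-o[2])/d[2]
E
python3 - <<'E'
from h import *
s=read_state();print(s)
for c in('scene','top'):
    snap(c,c+'0.png');k=viewer.get_calibration(c);print(c,k['mtx'],-np.array(k['R']).T@k['t'],k['R'][2])
    for n in 'rack crate mat new_bottle used_bottle spray_can wide_jar old_jar tin paint_jar_a brush_pot shelf_edge'.split():
        print(n,[(np.round(r['bbox']).tolist(),round(r['p'],2)) for r in models.trace(c,n)[:3]])
E
```

```text
{'time_s': 0.0, 'joints': array([-1.40462693e+00,  3.00475177e-01,  1.52161278e+00, -3.58975625e-05,
        1.32070136e+00, -6.65864119e-02]), 'qvel': array([ 1.75062975e-03, -1.46102765e-04, -9.58026334e-05,  7.78928232e-04,
       -3.15395664e-05,  1.48587084e-03]), 'joint_torque': array([ 2.84928065e-03, -5.43494368e+01, -3.61790442e+01,  7.92404171e-05,
        4.00360208e-03, -6.45278561e-06]), 'eef_pos': array([ 0.12681817, -0.53492606,  0.23070567]), 'tool_rot': array([-5.96723574e-04,  9.93235036e-01,  1.16119785e-01, -4.71456266e-05]), 'ft_force': array([ 0.91455968,  0.56597791, -0.50606947]), 'moment': array([ 0.02125137,  0.01022513, -0.04607204]), 'width': 0.9993485106793885}
scene [[415.18837241   0.         321.76402603]
 [  0.         415.18837241 195.91277817]
 [  0.           0.           1.        ]] [ 1.24346161 -0.10927752  0.84223257] [-0.70709698  0.10935651 -0.69860935]
rack [([441.0, 187.0, 149.0, 118.0], 0.57)]
crate [([206.0, 230.0, 92.0, 66.0], 0.8)]
mat [([390.0, 198.0, 23.0, 47.0], 0.66), ([316.0, 254.0, 37.0, 39.0], 0.59)]
new_bottle [([458.0, 193.0, 2
[... 701 characters left out ...]
] [0.37402381 0.01238717 1.3461587 ] [ 0.16983292 -0.0106706  -0.9854151 ]
rack [([194.0, 221.0, 143.0, 85.0], 0.93)]
crate [([427.0, 229.0, 88.0, 60.0], 0.86)]
mat [([193.0, 222.0, 147.0, 89.0], 0.71), ([324.0, 197.0, 41.0, 36.0], 0.62)]
new_bottle [([172.0, 232.0, 27.0, 18.0], 0.87)]
used_bottle [([326.0, 198.0, 20.0, 20.0], 0.88), ([190.0, 222.0, 145.0, 86.0], 0.55)]
spray_can []
wide_jar [([208.0, 232.0, 20.0, 17.0], 0.88), ([319.0, 239.0, 27.0, 29.0], 0.54)]
old_jar [([411.0, 237.0, 27.0, 16.0], 0.69)]
tin []
paint_jar_a [([348.0, 214.0, 10.0, 16.0], 0.56), ([302.0, 214.0, 13.0, 16.0], 0.47)]
brush_pot [([319.0, 146.0, 26.0, 44.0], 0.84)]
shelf_edge [([192.0, 222.0, 149.0, 86.0], 0.84)]
```

Run:
```python
import cv2
a=cv2.imread('pics/scene0.png')[110:320,150:550];b=cv2.imread('pics/top0.png')[100:300,100:500]
cv2.imwrite('pics/s1.png',cv2.resize(a,None,fx=2,fy=2,interpolation=2));cv2.imwrite('pics/t1.png',cv2.resize(b,None,fx=2,fy=2,interpolation=2))
```

```text
(no output)
```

View pics/s1.png

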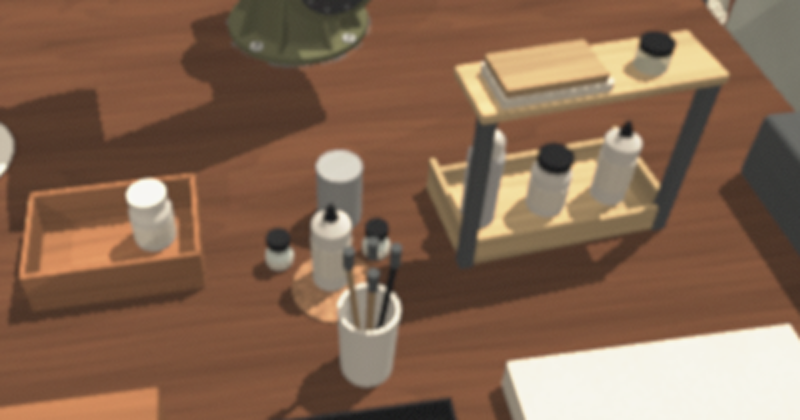

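View pics/t1.png

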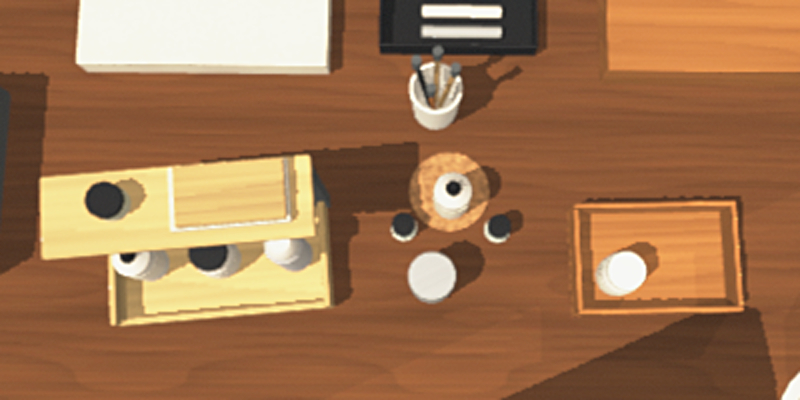

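Run:
```python
from h import *
def T(n,u,v,z): print(n,np.round(atz('top',u/2+100,v/2+100,z)*1000,0)[:2])
def S(n,u,v,z): print(' s',n,np.round(atz('scene',u/2+150,v/2+110,z)*1000,0)[:2])
T('used',453,188,.136);S('used',330,210,.136)
T('mat',449,191,.004)
T('oldjar',627,272,.091);S('oldjar',147,191,.091)
T('tin',432,277,.095);S('tin',340,163,.095)
T('pA',404,225,.05);S('pA',376,228,.05)
T('pB',498,227,.05);S('pB',278,238,.05)
T('pot',438,87,.11);S('pot',369,303,.11)
for p in((572,205),(742,200),(745,312),(577,315)):T('crate',*p,.065)
for p in((22,275),(203,277),(198,176),(35,190)):S('crate',*p,.065)
T('new',128,258,.138);S('new',627,128,.138)
T('wide',208,252,.101);S('wide',554,158,.101)
S('can',492,132,.15)
for p in((40,178),(310,155),(314,235),(43,259)):T('shelftop',*p,.264)
for p in((455,70),(478,117),(727,75),(695,35)):S('shelftop',*p,.264)
T('rackfrontbottomL',112,326,0);T('R',330,305,0)
```

```text
used [576. -22.]
 s used [589. -24.]
mat [594. -20.]
oldjar [ 478. -244.]
 s oldjar [ 480. -243.]
tin [469.   3.]
 s tin [470.   6.]
pA [540.  40.]
 s pA [549.  40.]
pB [539. -84.]
 s pB [547. -85.]
pot [712.  -2.]
 s pot [708.   2.]
crate [ 567. -180.]
crate [ 576. -403.]
crate [ 430. -401.]
crate [ 424. -184.]
 s crate [ 573. -392.]
 s crate [ 608. -179.]
 s crate [ 436. -181.]
 s crate [ 430. -392.]
new [485. 373.]
 s new [505. 373.]
wide [497. 285.]
 s wide [509. 281.]
 s can [500. 194.]
shelftop [561. 438.]
shelftop [590. 141.]
shelftop [501. 134.]
shelftop [472. 428.]
 s shelftop [513. 132.]
 s shelftop [597. 136.]
 s shelftop [568. 435.]
 s shelftop [489. 434.]
rackfrontbottomL [406. 430.]
R [437. 140.]
```

```bash
cat >> h.py <<'E'
from scipy.spatial.transform import Rotation as Ro
def goal(g,alpha,theta,back=0.,n=None):
    """grasp point g (m), azimuth/tilt deg; prints shift of TCP (cm) and rotvec (deg)"""
    a,t=np.radians([alpha,theta]);z=np.array([np.sin(t)*np.cos(a),np.sin(t)*np.sin(a),-np.cos(t)])
    y=np.array([np.sin(a),-np.cos(a),0]);R=np.c_[np.cross(y,z),y,z]
    s=read_state();q=s['tool_rot'];Rc=Ro.from_quat([q[1],q[2],q[3],q[0]])
    rv=np.degrees((Ro.from_matrix(R)*Rc.inv()).as_rotvec())
    tcp=np.array(g)+z*(.019-back);d=(tcp-s['eef_pos'])*100
    m=max(np.linalg.norm(d)/4,np.linalg.norm(rv)/7)
    print('tcp',s['eef_pos'].round(4),'->',tcp.round(4),'d',d.round(2),'rv',rv.round(2),'rows~',round(m,1),'t',round(s['time_s'],2),'w',round(s['width'],3),'F',s['ft_force'].round(1))
    return d,rv
E
python3 - <<'E'
from h import *
goal([.588,-.022,.089],-2,35,.17)
E
```

```text
tcp [ 0.1269 -0.5351  0.2313] -> [ 0.5014 -0.019   0.2127] d [37.46 51.62 -1.86] rv [  3.47 -34.93 -14.86] rows~ 16.0 t 1.3 w 0.999 F [-0.2 -0.2 -0.1]
```

>>> play_rows(
  motion="2.3 3.2 0.3 0.2 -2.2 -0.9 -1;2.3 3.2 0.3 0.2 -2.2 -0.9 -1;2.3 3.2 0.3 0.2 -2.2 -0.9 -1;2.3 3.2 0 0.2 -2.2 -0.9 -1;2.3 3.2 0 0.2 -2.2 -0.9 -1;2.3 3.2 0 0.2 -2.2 -0.9 -1;2.3 3.2 0 0.2 -2.2 -0.9 -1;2.3 3.2 0 0.2 -2.2 -0.9 -1",
  force=40,
)

```text
time_s: 2.1
eef_pos: [0.3144, -0.2717, 0.2401]
tool_rot: [0.003, 0.986, 0.047, 0.16]
ft_force: [0.6, -0.5, 0.6]
width: 0.998
```

Run:
```python
from h import *
goal([.588,-.022,.089],-2,35,.17)
```

```text
tcp [ 0.3144 -0.2717  0.2401] -> [ 0.5014 -0.019   0.2127] d [18.71 25.27 -2.74] rv [  1.73 -16.65  -7.05] rows~ 7.9 t 2.1 w 0.998 F [ 0.6 -0.5  0.6]
```

>>> play_rows(
  motion="2.4 3.2 -0.3 0.2 -2.1 -0.9 -1;2.4 3.2 -0.3 0.2 -2.1 -0.9 -1;2.4 3.2 -0.3 0.2 -2.1 -0.9 -1;2.4 3.2 -0.4 0.2 -2.1 -0.9 -1;2.4 3.2 -0.4 0.2 -2.1 -0.9 -1;2.4 3.2 -0.4 0.2 -2.1 -0.9 -1;2.4 3.2 -0.4 0.2 -2.1 -0.9 -1;2.4 3.2 -0.4 0.2 -2.1 -0.9 -1",
)

```text
time_s: 2.9
eef_pos: [0.5125, -0.0036, 0.2143]
tool_rot: [0.007, 0.95, -0.021, 0.313]
ft_force: [1.1, -2.1, -0.5]
width: 1.002
```

Run:
```python
from h import *
goal([.588,-.022,.089],-2,35,.17)
im=snap('wrist','w1.png');k=viewer.get_calibration('wrist');print('cam',-np.array(k['R']).T@k['t'],k['mtx'][0][0])
for n in('used_bottle','mat','tin','paint_jar_a'):
    print(n,[(np.round(r['bbox']).tolist(),round(r['p'],2)) for r in models.trace('wrist',n)[:3]])
```

```text
tcp [ 0.5125 -0.0036  0.2143] -> [ 0.5014 -0.019   0.2127] d [-1.1  -1.54 -0.16] rv [0.02 1.46 0.49] rows~ 0.5 t 2.9 w 1.002 F [ 1.1 -2.1 -0.5]
cam [0.48511108 0.00054376 0.36973473] 300.8199574296685
used_bottle []
mat [([326.0, 221.0, 88.0, 87.0], 0.92)]
tin [([313.0, 319.0, 70.0, 52.0], 0.83)]
paint_jar_a [([277.0, 261.0, 31.0, 36.0], 0.68), ([386.0, 257.0, 38.0, 32.0], 0.64)]
```

View pics/w1.png

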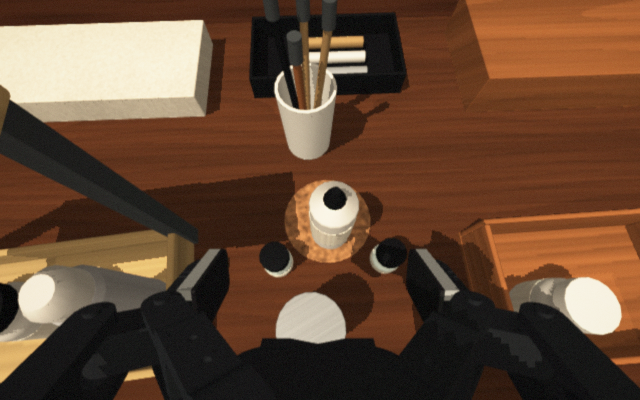

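```bash
cat >> h.py <<'E'
from scipy.optimize import least_squares
def rings(xy,z0,prof):
    t=np.linspace(0,2*np.pi,48)
    return np.vstack([np.c_[xy[0]+r*np.cos(t),xy[1]+r*np.sin(t),np.full(48,z0+h)] for h,r in prof])
BOT=[(0,.024),(.1,.024),(.106,.019),(.112,.012)]
def fitbox(c,box,z0,prof,x0,w=(1,1,1,1)):
    "box l,r,t,b (pixels); w weights"
    def f(p):
        q=proj(c,rings(p,z0,prof));return (np.array([q[:,0].min(),q[:,0].max(),q[:,1].min(),q[:,1].max()])-box)*w
    s=least_squares(f,x0);return s.x,s.fun
E
python3 - <<'E'
from h import *
im=cv2.cvtColor(cv2.imread('pics/w1.png'),cv2.COLOR_BGR2HSV)
m=((im[...,1]<70)&(im[...,2]>90)).astype(np.uint8);m[:, :300]=0;m[:,366:]=0;m[:175]=0;m[256:]=0
n,l,st,ce=cv2.connectedComponentsWithStats(m);i=1+st[1:,4].argmax();x,y,w,h,a=st[i];print(x,x+w,y,y+h,a)
print('used',fitbox('wrist',[x,x+w,y,y+h],.004,BOT,[.588,-.022],(1,1,0,1)))
print('tip',atz('wrist',334,190,.136),atz('wrist',335,198,.132))
print('mat',fitbox('wrist',[285,371,177,264],.004,[(0,.055)],[.59,-.02]))
print('tin',atz('wrist',311,329,.095)); print('pj',atz('wrist',276,257,.05),atz('wrist',388,254,.05))
print('oldjar',atz('wrist',593,305,.091))
E
```

```text
309 359 182 248 2180
used (array([ 0.57902575, -0.02426856]), array([-0.4481956 ,  0.44937365, -0.        , -0.03452361]))
tip [ 0.5780244 -0.0225462  0.136    ] [ 0.57230889 -0.0232578   0.132     ]
mat (array([ 0.59266012, -0.02273941]), array([-0.32830882,  0.3272774 ,  2.0097147 , -1.67675392]))
tin [0.46925987 0.0013026  0.095     ]
pj [0.53876739 0.03695556 0.05      ] [ 0.53702776 -0.08216912  0.05      ]
oldjar [ 0.47817084 -0.24646253  0.091     ]
```

Run:
```python
from h import *
goal([.579,-.0235,.091],-2,35,.10)
goal([.579,-.0235,.091],-2,35,.0)
```

```text
tcp [ 0.5113 -0.0056  0.2139] -> [ 0.5326 -0.0219  0.1574] d [ 2.12 -1.62 -5.65] rv [0.1  1.23 0.45] rows~ 1.6 t 3.15 w 0.999 F [ 0.2 -0.7 -0.3]
tcp [ 0.5113 -0.0056  0.2139] -> [ 0.5899 -0.0239  0.0754] d [  7.86  -1.82 -13.84] rv [0.1  1.23 0.45] rows~ 4.0 t 3.15 w 0.999 F [ 0.2 -0.7 -0.3]
```

>>> play_rows(
  motion="0.7 -0.8 -1.9 0 0.6 0.2 -1;0.7 -0.8 -1.9 0 0.6 0.2 -1;0.7 0 -1.9 0 0 0 -1;0 0 0 0 0 0 -1",
)

```text
time_s: 3.55
eef_pos: [0.5321, -0.0279, 0.158]
tool_rot: [0.008, 0.953, -0.019, 0.302]
ft_force: [0.2, -0.8, 0.8]
width: 0.997
```

Run:
```python
from h import *
goal([.579,-.0235,.091],-2,35,.0)
```

```text
tcp [ 0.5321 -0.0279  0.158 ] -> [ 0.5899 -0.0239  0.0754] d [ 5.78  0.4  -8.25] rv [0.22 0.19 0.39] rows~ 2.5 t 3.55 w 0.997 F [ 0.2 -0.8  0.8]
```

>>> play_rows(
  motion="1.1 0.1 -1.6 0 0 0 -1;1.1 0.1 -1.6 0 0 0 -1;1.1 0.1 -1.6 0 0 0 -1;1.1 0.1 -1.6 0 0 0 -1;1.1 0 -1.6 0 0 0 -1;0 0 0 0 0 0 -1",
)

```text
time_s: 4.15
eef_pos: [0.5889, -0.0308, 0.0835]
tool_rot: [0.01, 0.952, -0.023, 0.306]
ft_force: [0.1, 0.0, 0.3]
width: 1.006
```

Run:
```python
from h import *
goal([.579,-.0235,.091],-2,35,.0)
snap('wrist','w2.png')
```

```text
tcp [ 0.5889 -0.0308  0.0835] -> [ 0.5899 -0.0239  0.0754] d [ 0.1   0.69 -0.81] rv [0.34 0.59 0.85] rows~ 0.3 t 4.15 w 1.006 F [0.1 0.  0.3]
```

View pics/w2.png

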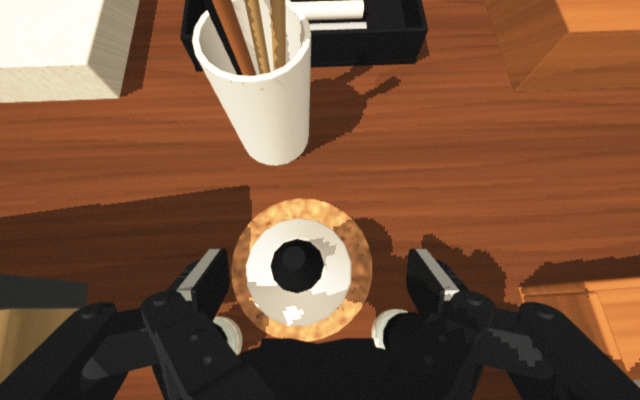

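>>> play_rows(
  motion="0.1 0.4 -0.4 0.2 0.3 0.4 -1;0.1 0.4 -0.4 0.1 0.3 0.4 -1;0 0 0 0 0 0 -1",
)

```text
time_s: 4.5
eef_pos: [0.5908, -0.0232, 0.0797]
tool_rot: [0.006, 0.953, -0.017, 0.302]
ft_force: [0.5, -0.1, 0.9]
width: 0.999
```

Run:
```python
from h import *
goal([.579,-.0235,.091],-2,35,.0)
```

```text
tcp [ 0.5908 -0.0232  0.0797] -> [ 0.5899 -0.0239  0.0754] d [-0.09 -0.07 -0.43] rv [0.04 0.2  0.04] rows~ 0.1 t 4.5 w 0.999 F [ 0.5 -0.1  0.9]
```

>>> play_rows(
  motion="0 0 -0.7 0 0 0 -1;0 0 0 0 0 0 -1;0 0 0 0 0 0 0.6;0 0 0 0 0 0 1;0 0 0 0 0 0 1;0 0 0 0 0 0 1;0 0 0 0 0 0 1;0 0 0 0 0 0 1",
  force=35,
)

```text
time_s: 5.3
eef_pos: [0.5908, -0.023, 0.0732]
tool_rot: [0.006, 0.953, -0.017, 0.303]
ft_force: [0.4, 0.8, -0.4]
width: 0.558
```

Run:
```python
from h import *
goal([.579,-.0235,.091],-2,35,.0)
```

```text
tcp [ 0.5908 -0.023   0.0732] -> [ 0.5899 -0.0239  0.0754] d [-0.09 -0.09  0.22] rv [0.05 0.28 0.02] rows~ 0.1 t 5.3 w 0.558 F [ 0.4  0.8 -0.4]
```

>>> play_rows(
  motion="0 0 1 0 0 0 1;0 0 2.4 0 0 0 1;0 0 2.7 0 0 0 1;0 0 2.7 0 0 0 1;0 0 2.7 0 0 0 1;0 0 2.5 0 0 0 1;0 0 0 0 0 0 1",
)

```text
time_s: 6.0
eef_pos: [0.5888, -0.0238, 0.2219]
tool_rot: [0.007, 0.953, -0.018, 0.302]
ft_force: [0.3, 0.2, -0.5]
width: 0.551
```

Run:
```python
from h import *
goal([.503,-.332,.22],-2,35)
im=snap('top','t2.png')
```

```text
tcp [ 0.5888 -0.0238  0.2219] -> [ 0.5139 -0.3324  0.2044] d [ -7.49 -30.86  -1.75] rv [0.19 0.19 0.19] rows~ 8.0 t 6.0 w 0.551 F [ 0.3  0.2 -0.5]
```

>>> play_rows(
  motion="-0.4 -1.5 0 0 0 0 1;-0.8 -3 0 0 0 0 1;-0.9 -4 0 0 0 0 1;-0.9 -4 0 0 0 0 1;-0.9 -4 0 0 0 0 1;-0.9 -4 0 0 0 0 1;-0.9 -4 0 0 0 0 1;-0.9 -3.5 0 0 0 0 1",
)

```text
time_s: 6.85
eef_pos: [0.5158, -0.3086, 0.2129]
tool_rot: [0.005, 0.955, -0.016, 0.297]
ft_force: [-0.1, 1.2, -0.6]
width: 0.555
```

>>> play_rows(
  motion="0 0 0 0 0 0 1;0 0 0 0 0 0 1",
)

```text
time_s: 7.05
eef_pos: [0.5135, -0.3124, 0.2102]
tool_rot: [0.005, 0.955, -0.019, 0.295]
ft_force: [0.0, 0.4, -0.2]
width: 0.549
```

Run:
```python
from h import *
goal([.503,-.332,.22],-2,35)
snap('wrist','w3.png')
q=read_state()['tool_rot'];print(Ro.from_quat([q[1],q[2],q[3],q[0]]).as_matrix()[:,1:].round(3))
```

```text
tcp [ 0.5135 -0.3124  0.2102] -> [ 0.5139 -0.3324  0.2044] d [ 0.04 -2.   -0.58] rv [-0.14 -0.68  0.25] rows~ 0.5 t 7.05 w 0.549 F [ 0.   0.4 -0.2]
[[-0.039  0.563]
 [-0.999 -0.02 ]
 [-0.002 -0.826]]
```

View pics/w3.png

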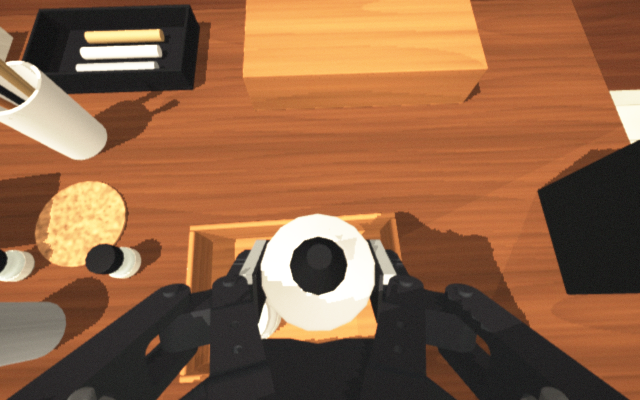

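Run:
```python
from h import *
print(atz('wrist',189,227,.065),atz('wrist',397,213,.065))
print(fitbox('wrist',[36,127,181,268],.0,[(.004,.055)],[.59,-.02]))
for c in('top',):
    for n in('mat','crate','old_jar'): print(n,[(np.round(r['bbox'],1).tolist(),round(r['p'],2)) for r in models.trace(c,n)[:2]])
r=models.trace('top','mat')[0];b=r['bbox'];print(fitbox('top',[b[0]-b[2]/2,b[0]+b[2]/2,b[1]-b[3]/2,b[1]+b[3]/2],0,[(.004,.055)],[.59,-.02]))
im=cv2.cvtColor(cv2.imread('pics/top0.png'),cv2.COLOR_BGR2HSV)
m=((im[...,1]<70)&(im[...,2]>120)).astype(np.uint8)[220:260,390:440];ys,xs=np.nonzero(m);print(xs.min()+390,xs.max()+391,ys.min()+220,ys.max()+221)
b=[xs.min()+390,xs.max()+391,ys.min()+220,ys.max()+221]
print(fitbox('top',b,.006,[(0,.027),(.085,.027)],[.48,-.244]))
```

```text
[ 0.56675889 -0.18152205  0.065     ] [ 0.57358702 -0.39736528  0.065     ]
(array([ 0.5928104 , -0.02154131]), array([ 0.07164296, -0.07288106,  0.49543267, -0.40515859]))
mat [([208.4, 231.2, 24.3, 20.1], 0.59)]
crate [([428.3, 232.3, 86.0, 56.3], 0.92)]
old_jar [([413.1, 237.1, 22.9, 19.1], 0.56)]
(array([0.49357579, 0.29343157]), array([ -8.21868705,   8.25211659, -10.45275416,  10.05313506]))
398 423 226 248
(array([ 0.47758687, -0.24375045]), array([-0.97966561,  0.91980587, -0.56817203,  0.58803398]))
```

>>> play_rows(
  motion="0 -0.8 -0.5 0 -0.4 0.2 1;0 -0.7 -1.5 0 -0.3 0.1 1;0 -0.5 -2.2 0 -0.3 0 1;0 0 -2.2 0 0 0 1;0 0 -2 0 0 0 1;0 0 -1.5 0 0 0 1;0 0 -0.5 0 0 0 1;0 0 0 0 0 0 1",
)

```text
time_s: 8.1
eef_pos: [0.5176, -0.3257, 0.1063]
tool_rot: [0.004, 0.952, -0.01, 0.306]
ft_force: [0.3, 0.4, -1.0]
width: 0.552
```

Run:
```python
from h import *
goal([.503,-.332,.09],-2,35.28)
```

```text
tcp [ 0.5176 -0.3257  0.1063] -> [ 0.514  -0.3324  0.0745] d [-0.36 -0.67 -3.18] rv [ 0.14  0.31 -0.74] rows~ 0.8 t 8.1 w 0.552 F [ 0.3  0.4 -1. ]
```

>>> play_rows(
  motion="-0.2 -0.4 -1 0.1 0.2 -0.4 1;-0.1 -0.3 -1 0 0.2 -0.3 1;0 0 -0.7 0 0 0 1;0 0 0 0 0 0 1",
)

```text
time_s: 8.5
eef_pos: [0.5152, -0.3334, 0.0793]
tool_rot: [0.007, 0.953, -0.016, 0.303]
ft_force: [-0.5, 0.0, -0.4]
width: 0.551
```

Run:
```python
from h import *
goal([.503,-.332,.0915],-2,35.28)
```

```text
tcp [ 0.5152 -0.3334  0.0793] -> [ 0.514  -0.3324  0.076 ] d [-0.12  0.1  -0.33] rv [ 0.16  0.   -0.01] rows~ 0.1 t 8.5 w 0.551 F [-0.5  0.  -0.4]
```

>>> play_rows(
  motion="0 0 -0.3 0 0 0 1;0 0 -0.2 0 0 0 1;0 0 0 0 0 0 1",
)

```text
time_s: 8.8
eef_pos: [0.516, -0.3338, 0.0755]
tool_rot: [0.007, 0.952, -0.016, 0.304]
ft_force: [0.3, -0.3, -1.5]
width: 0.555
```

Run:
```python
from h import *
goal([.503,-.332,.0915],-2,35.28)
```

```text
tcp [ 0.516  -0.3338  0.0755] -> [ 0.514  -0.3324  0.076 ] d [-0.2   0.14  0.05] rv [ 0.21  0.14 -0.02] rows~ 0.1 t 8.8 w 0.555 F [ 0.3 -0.3 -1.5]
```

>>> play_rows(
  motion="0 0 -0.1 0 0 0 1;0 0 0 0 0 0 -0.15;0 0 0 0 0 0 -0.4;0 0 0 0 0 0 -0.4;0 0 0 0 0 0 -0.4;0 0 0 0 0 0 -0.4",
)

```text
time_s: 9.4
eef_pos: [0.5163, -0.3341, 0.0752]
tool_rot: [0.007, 0.952, -0.016, 0.305]
ft_force: [0.8, 0.2, -1.0]
width: 0.696
```

>>> play_rows(
  motion="-0.6 0 0.8 0 0 0 -0.4;-1.1 0 1.6 0 0 0 -0.4;-1.6 0 2.3 0 0 0 -0.4;-2 0 2.8 0 0 0 -0.4;-2 0 2.8 0 0 0 -0.4;-2 0 2.8 0 0 0 -0.4;0 0 0 0 0 0 -0.4",
)

```text
time_s: 10.1
eef_pos: [0.4169, -0.3328, 0.2124]
tool_rot: [0.008, 0.953, -0.016, 0.303]
ft_force: [0.4, 0.1, 1.1]
width: 0.695
```

Run:
```python
from h import *
s=read_state();print(s['eef_pos'],s['time_s'],s['width'])
w=snap('wrist');t=snap('top')
a=np.hstack([cv2.resize(w[150:400,100:540],(660,375)),])
b=cv2.resize(t[150:300,130:470],(660,291))
cv2.imwrite('pics/c4.png',cv2.cvtColor(np.vstack([a[:300],b]),cv2.COLOR_RGB2BGR))
cv2.imwrite('pics/w4.png',w[...,::-1]);cv2.imwrite('pics/t4.png',t[...,::-1])
```

```text
[ 0.41689712 -0.33275281  0.21239247] 10.1 0.6950548116036273
```

View pics/c4.png

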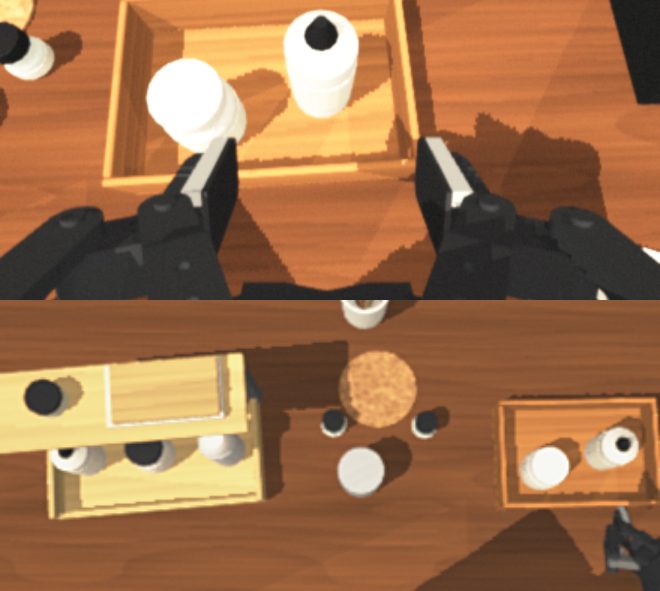

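Run:
```python
from h import *
goal([.493,.372,.091],6,45,.19)
```

```text
tcp [ 0.4176 -0.332   0.2092] -> [0.3727 0.3594 0.2119] d [-4.49 69.13  0.27] rv [ 0.47 -9.82  7.96] rows~ 17.3 t 10.2 w 0.702 F [-0.2 -0.1 -0.3]
```

>>> play_rows(
  motion="-0.4 2 0.2 0 -0.6 0.4 -0.4;-0.4 3.5 0.2 0 -0.6 0.4 -0.4;-0.4 4 0.2 0 -0.6 0.4 -0.4;-0.4 4 0.2 0 -0.6 0.4 -0.4;-0.3 4 0 0 -0.6 0.4 -0.4;-0.3 4 0 0 -0.6 0.4 -0.4;-0.3 4 0 0 -0.6 0.4 -0.4;-0.3 4 0 0 -0.6 0.4 -0.4",
)

```text
time_s: 11.0
eef_pos: [0.3865, -0.0287, 0.2093]
tool_rot: [-0.007, 0.941, 0.008, 0.339]
ft_force: [0.8, -0.4, 0.1]
width: 0.703
```

>>> play_rows(
  motion="-0.3 4 0 0 -0.6 0.5 -0.4;-0.3 4 0 0 -0.6 0.5 -0.4;-0.3 4 0 0 -0.6 0.5 -0.4;-0.3 4 0 0 -0.6 0.5 -0.4;-0.3 4 0 0 -0.6 0.5 -0.4;-0.3 4 0 0 -0.6 0.5 -0.4;-0.2 4 0 0 -0.6 0.5 -0.4;-0.2 4 0 0 -0.6 0.5 -0.4",
)

```text
time_s: 11.8
eef_pos: [0.3718, 0.2068, 0.2092]
tool_rot: [-0.016, 0.936, 0.045, 0.349]
ft_force: [-0.4, -0.4, 0.7]
width: 0.702
```

Run:
```python
from h import *
goal([.493,.372,.091],6,45,.19)
```

```text
tcp [0.3718 0.2068 0.2092] -> [0.3727 0.3594 0.2119] d [ 0.09 15.26  0.27] rv [ 0.43 -4.09  0.56] rows~ 3.8 t 11.8 w 0.702 F [-0.4 -0.4  0.7]
```

>>> play_rows(
  motion="0 3.6 0 0 -0.8 0 -0.4;0 3.6 0 0 -0.8 0 -0.4;0 3.6 0 0 -0.8 0 -0.4;0 3.4 0 0 -0.8 0 -0.4;0 1.5 0 0 -0.8 0.5 -0.4;0 0 0 0 0 0 -0.4",
)

```text
time_s: 12.4
eef_pos: [0.4009, 0.3286, 0.2444]
tool_rot: [-0.035, 0.936, 0.091, 0.338]
ft_force: [-0.5, 0.4, 0.1]
width: 0.7
```

Run:
```python
from h import *
goal([.493,.372,.091],6,45,.19)
snap('wrist','w5.png')
for n in('new_bottle','wide_jar','spray_can'): print(n,[(np.round(r['bbox'],1).tolist(),round(r['p'],2)) for r in models.trace('wrist',n)[:2]])
```

```text
tcp [0.4009 0.3286 0.2444] -> [0.3727 0.3594 0.2119] d [-2.81  3.08 -3.25] rv [ 0.53 -5.22 -5.24] rows~ 1.3 t 12.4 w 0.7 F [-0.5  0.4  0.1]
new_bottle [([289.5, 207.1, 45.7, 63.4], 0.81), ([462.8, 218.2, 95.8, 77.7], 0.59)]
wide_jar [([368.1, 220.1, 54.4, 63.8], 0.61), ([288.0, 208.1, 46.3, 64.9], 0.21)]
spray_can [([463.6, 219.4, 94.3, 80.9], 0.62)]
```

View pics/w5.png

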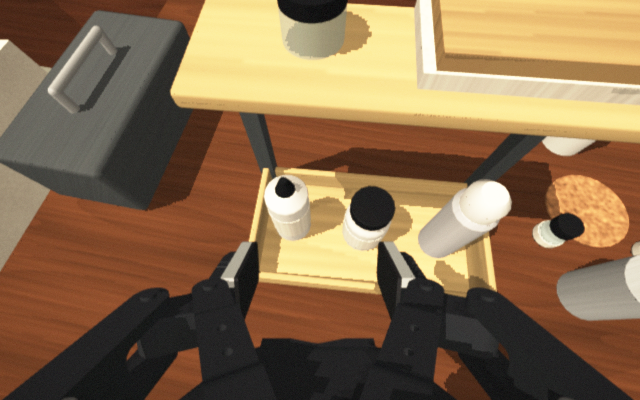

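Run:
```python
from h import *
print(read_state()['joints'].round(3))
im=cv2.cvtColor(cv2.imread('pics/w5.png'),cv2.COLOR_BGR2HSV)
r=models.trace('wrist','new_bottle')[0];ys,xs=np.nonzero(r['pixels']);b=[xs.min(),xs.max()+1,ys.min(),ys.max()+1];print(b)
for box in(b,[267.5,311,176,239]):
    print(fitbox('wrist',box,.006,BOT,[.493,.372],(1,1,0,1)))
print('tip',atz('wrist',285,178,.138))
print('wide lid',atz('wrist',372,209,.101),'can',fitbox('wrist',[420,512,178,257],.006,[(0,.024),(.12,.024)],[.5,.19],(1,0,0,1)))
for p in((266,172),(495,188)):print(atz('wrist',*p,.04))
print('front wall top outer',atz('wrist',258,276,.035),atz('wrist',495,295,.035))
print('shelf low front', atz('wrist',173,105,.25))
```

```text
[ 0.78  -0.029  2.001 -0.613  0.656  2.554]
[np.int64(265), np.int64(311), np.int64(175), np.int64(240)]
(array([0.49352055, 0.37927448]), array([-0.2831381 ,  0.36381577, -0.        , -0.02301769]))
(array([0.49530105, 0.37798475]), array([-1.19378544,  1.53332497, -0.        , -0.09628065]))
tip [0.4941237  0.37819337 0.138     ]
wide lid [0.49385343 0.28634449 0.101     ] can (array([0.50823052, 0.18340417]), array([ 5.68434189e-14, -0.00000000e+00,  0.00000000e+00,  0.00000000e+00]))
[0.54697119 0.42813519 0.04      ]
[0.58145584 0.12350657 0.04      ]
front wall top outer [0.41077165 0.40207688 0.035     ] [0.44279297 0.1263445  0.035     ]
shelf low front [0.47566152 0.43477239 0.25      ]
```

Run:
```python
from h import *
goal([.494,.378,.091],25,45,.19)
```

```text
tcp [0.4009 0.3269 0.2451] -> [0.3844 0.3269 0.2119] d [-1.65  0.   -3.32] rv [ 1.33 -5.04 13.91] rows~ 2.1 t 12.65 w 0.699 F [-0.8 -0.6  0.7]
```

>>> play_rows(
  motion="0 0 0 0.3 0 4 -0.4;-0.5 0 -0.5 0.3 -1 4 -0.4;-0.6 0 -1.2 0.3 -2 4 -0.4;-0.6 0 -1.2 0.3 -2 2 -0.4;0 0 -0.4 0 0 0 -0.4;0 0 0 0 0 0 -0.4",
)

```text
time_s: 13.25
eef_pos: [0.3833, 0.3234, 0.2119]
tool_rot: [-0.081, 0.901, 0.204, 0.375]
ft_force: [-0.4, 0.3, 0.4]
width: 0.698
```

Run:
```python
from h import *
goal([.494,.378,.091],25,45,.19)
print(read_state()['joints'].round(3))
im=snap('wrist','w6.png')
print([(np.round(r['bbox'],1).tolist(),round(r['p'],2)) for r in models.trace('wrist','new_bottle')])
```

```text
tcp [0.3833 0.3234 0.2119] -> [0.3844 0.3269 0.2119] d [ 0.12  0.35 -0.  ] rv [ 0.3   0.27 -0.31] rows~ 0.1 t 13.25 w 0.698 F [-0.4  0.3  0.4]
[ 0.728 -0.075  2.17  -0.646  0.346  2.388]
[([310.8, 191.2, 46.7, 77.8], 0.69)]
```

View pics/w6.png

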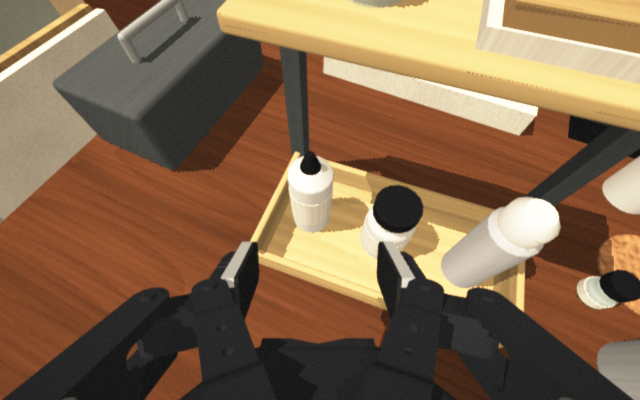

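Run:
```python
from h import *
print(fitbox('wrist',[289,334,150,231],.006,BOT,[.493,.372],(1,1,0,1)))
print('tip',atz('wrist',309,152,.138),'lid',atz('wrist',398,209,.101))
g=[.494,.378,.091]
goal(g,25,45,.05);goal(g,25,45,0)
```

```text
(array([0.49475501, 0.38265449]), array([-0.70457527,  0.70377176,  0.        , -0.07147183]))
tip [0.49339032 0.38425373 0.138     ] lid [0.49401371 0.28782441 0.101     ]
tcp [0.3835 0.3239 0.2126] -> [0.4741 0.3687 0.1129] d [ 9.06  4.49 -9.97] rv [ 0.27  0.31 -0.33] rows~ 3.5 t 13.35 w 0.696 F [ 0.1  0.9 -0.2]
tcp [0.3835 0.3239 0.2126] -> [0.5062 0.3837 0.0776] d [ 12.27   5.98 -13.5 ] rv [ 0.27  0.31 -0.33] rows~ 4.8 t 13.35 w 0.696 F [ 0.1  0.9 -0.2]
```

>>> play_rows(
  motion="1.5 0.9 -1.6 0 0 0 -0.6;2 1 -2.2 0 0 0 -0.6;2 1 -2.2 0 0 0 -0.6;2 1 -2.2 0 0 0 -0.6;1.2 0.6 -1.3 0 0 0 -0.6;0 0 0 0 0 0 -0.6",
)

```text
time_s: 13.95
eef_pos: [0.4848, 0.3671, 0.1329]
tool_rot: [-0.085, 0.903, 0.209, 0.366]
ft_force: [-0.3, -0.2, 0.2]
width: 0.796
```

Run:
```python
from h import *
goal([.494,.381,.090],25,45,0)
print(read_state()['joints'].round(3))
im=snap('wrist','w7.png')
```

```text
tcp [0.4848 0.3671 0.1329] -> [0.5062 0.3867 0.0766] d [ 2.13  1.96 -5.63] rv [ 0.35 -0.75 -1.1 ] rows~ 1.6 t 13.95 w 0.796 F [-0.3 -0.2  0.2]
[ 0.639  0.295  1.972 -0.856  0.169  2.552]
```

View pics/w7.png

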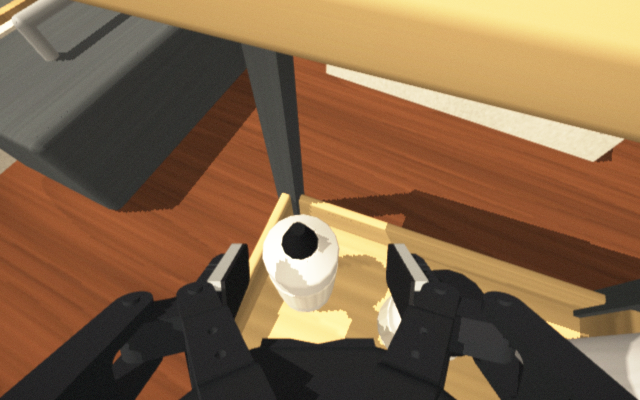

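```bash
cat >> h.py <<'E'
def camcheck(g,al,th):
    a,t=np.radians([al,th]);z=np.array([np.sin(t)*np.cos(a),np.sin(t)*np.sin(a),-np.cos(t)]);y=np.array([np.sin(a),-np.cos(a),0]);x=np.cross(y,z)
    c=np.array(g)+z*(.019-.143)+x*.067
    r=np.radians(5.7);d=c-[.501,.283,0];return np.round([d[0]*np.cos(r)+d[1]*np.sin(r)+.014,d[2]-.25],3)
E
python3 - <<'E'
from h import *
k=viewer.get_calibration('wrist');c=-np.array(k['R']).T@k['t'];print(c)
q=read_state()['tool_rot'];R=Ro.from_quat([q[1],q[2],q[3],q[0]]).as_matrix();print((R.T@(c-read_state()['eef_pos'])).round(4))
for th in(36,38,40,42):print(th,camcheck([.494,.381,.086],37,th),camcheck([.454,.377,.13],37,th))
goal([.494,.381,.088],36,38,.06)
E
```

```text
[0.43965774 0.34507091 0.2846188 ]
[ 0.0698 -0.     -0.1429]
36 [ 0.001 -0.024] [-0.039  0.02 ]
38 [-0.003 -0.025] [-0.044  0.019]
40 [-0.007 -0.026] [-0.048  0.018]
42 [-0.012 -0.027] [-0.052  0.017]
tcp [0.4842 0.3669 0.1335] -> [0.4736 0.3662 0.1203] d [-1.07 -0.08 -1.32] rv [-3.21  5.32  9.88] rows~ 1.7 t 14.0 w 0.801 F [-0.5  0.  -1.3]
```

Run:
```python
from h import *
goal([.437,.340,.087],36,39,0)
```

```text
tcp [0.4842 0.3669 0.1335] -> [0.4467 0.347  0.0722] d [-3.76 -1.99 -6.13] rv [-2.7   4.46  9.88] rows~ 1.9 t 14.0 w 0.801 F [-0.5  0.  -1.3]
```

>>> play_rows(
  motion="-0.2 0 0 -0.9 1.5 3.3 -0.6;-0.2 0 0 -0.9 1.5 3.3 -0.6;0 0.1 -0.8 -0.9 1.5 3.3 -0.6;0 0.1 -1.5 0 0 0 -0.6;0 0 0 0 0 0 -0.6",
)

```text
time_s: 14.5
eef_pos: [0.4802, 0.3675, 0.1173]
tool_rot: [-0.092, 0.901, 0.254, 0.34]
ft_force: [-0.7, 0.5, 0.3]
width: 0.797
```

Run:
```python
from h import *
goal([.470,.363,.092],36,39,0)
print(read_state()['joints'].round(3))
```

```text
tcp [0.4802 0.3675 0.1173] -> [0.4797 0.37   0.0772] d [-0.05  0.26 -4.  ] rv [-0.9   2.07  4.65] rows~ 1.0 t 14.5 w 0.797 F [-0.7  0.5  0.3]
[ 0.612  0.314  1.968 -0.33   0.149  1.942]
```

>>> play_rows(
  motion="0 0.1 -0.8 -0.4 0.9 2.2 -0.6;0 0.1 -1.2 -0.4 0.9 2.2 -0.6;0 0.1 -1.2 0 0 0 -0.6;0 0 -0.8 0 0 0 -0.6;0 0 0 0 0 0 -0.6",
)

```text
time_s: 15.0
eef_pos: [0.4793, 0.3715, 0.085]
tool_rot: [-0.102, 0.897, 0.282, 0.325]
ft_force: [-0.0, 0.2, 0.6]
width: 0.802
```

Run:
```python
from h import *
goal([.470,.363,.092],36,39,0)
goal([.494,.381,.087],36,39,0)
print(read_state()['joints'].round(3))
snap('wrist','w8.png')
```

```text
tcp [0.4793 0.3715 0.085 ] -> [0.4797 0.37   0.0772] d [ 0.04 -0.15 -0.77] rv [-0.52  0.73  1.14] rows~ 0.2 t 15.0 w 0.802 F [-0.   0.2  0.6]
tcp [0.4793 0.3715 0.085 ] -> [0.5037 0.388  0.0722] d [ 2.44  1.65 -1.27] rv [-0.52  0.73  1.14] rows~ 0.8 t 15.0 w 0.802 F [-0.   0.2  0.6]
[0.596 0.38  1.966 0.083 0.1   1.479]
```

View pics/w8.png

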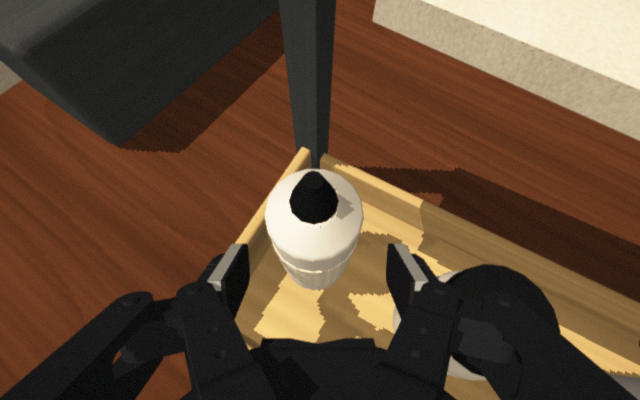

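>>> play_rows(
  motion="0.6 0.3 -0.4 -0.3 0.4 0.5 -0.6;0.8 0.5 -0.4 0 0.3 0.5 -0.6;0.8 0.5 -0.4 0 0 0 -0.6;0.2 0.2 0 0 0 0 -0.6;0 0 0 0 0 0 -0.6",
)

```text
time_s: 15.55
eef_pos: [0.5043, 0.388, 0.0748]
tool_rot: [-0.105, 0.896, 0.289, 0.319]
ft_force: [0.3, 0.2, -0.5]
width: 0.803
```

Run:
```python
from h import *
goal([.494,.381,.087],36,39,0)
print(read_state()['joints'].round(3))
im=snap('wrist','w9.png')
m=(im.min(2)>150).astype(np.uint8);m[:, :240]=0;m[:,400:]=0;m[:120]=0;ys,xs=np.nonzero(m[:260]);print(xs.min(),xs.max())
for r in range(180,260,15):
    x=np.nonzero(m[r])[0];print(r,x.min() if len(x) else 0,x.max() if len(x) else 0)
```

```text
tcp [0.5043 0.388  0.0748] -> [0.5037 0.388  0.0722] d [-0.06 -0.   -0.26] rv [-0.33  0.1   0.2 ] rows~ 0.1 t 15.55 w 0.803 F [ 0.3  0.2 -0.5]
[0.588 0.451 1.883 0.208 0.126 1.339]
256 348
180 0 0
195 0 0
210 0 0
225 282 335
240 265 340
255 257 340
```

>>> play_rows(
  motion="0 0 0 0 0 0 0.2;0 0 0 0 0 0 1;0 0 0 0 0 0 1;0 0 0 0 0 0 1;0 0 0 0 0 0 1;0 0 0 0 0 0 1",
  force=60,
)

```text
time_s: 16.2
eef_pos: [0.5033, 0.3877, 0.0752]
tool_rot: [-0.105, 0.896, 0.289, 0.319]
ft_force: [-0.1, 0.7, 0.2]
width: 0.551
```

>>> play_rows(
  motion="0 0 0.6 0 0 0 1;0 0 0.7 0 0 0 1;0 0 0 0 0 0 1",
)

```text
time_s: 16.5
eef_pos: [0.5029, 0.3873, 0.0886]
tool_rot: [-0.105, 0.897, 0.289, 0.318]
ft_force: [-0.7, -0.1, -2.3]
width: 0.545
```

Run:
```python
from h import *
goal([.494,.381,.087],36,39,0)
print(read_state()['joints'].round(3),read_state()['moment'].round(2))
```

```text
tcp [0.5029 0.3873 0.0886] -> [0.5037 0.388  0.0722] d [ 0.08  0.07 -1.64] rv [-0.26  0.01  0.21] rows~ 0.4 t 16.5 w 0.545 F [-0.7 -0.1 -2.3]
[0.589 0.422 1.882 0.164 0.157 1.383] [-0.28  0.48  0.03]
```

>>> play_rows(
  motion="-0.8 -0.1 0.1 0 0 0 1;-1.2 -0.1 0.1 0 0 0 1;-1.2 -0.1 0.1 0 0 0 1;-0.6 -0.1 0.6 0 0 0 1;-0.2 0 1.5 0 0 0 1;0 0 2 0 0 0 1;0 0 1 0 0 0 1;0 0 0 0 0 0 1",
)

```text
time_s: 17.3
eef_pos: [0.4606, 0.3823, 0.1443]
tool_rot: [-0.104, 0.897, 0.289, 0.318]
ft_force: [-0.5, 0.3, -3.5]
width: 0.544
```

Run:
```python
from h import *
goal([.494,.381,.087],36,39,0)
print(read_state()['joints'].round(3),read_state()['moment'].round(2))
```

```text
tcp [0.4606 0.3823 0.1443] -> [0.5037 0.388  0.0722] d [ 4.31  0.58 -7.21] rv [-0.2  -0.08  0.24] rows~ 2.1 t 17.3 w 0.544 F [-0.5  0.3 -3.5]
[ 0.633  0.253  1.95  -0.01   0.257  1.589] [-0.33  0.43 -0.03]
```

>>> play_rows(
  motion="-1 0 0 0 0 0 1;-1.8 0 0.3 0 0 0 1;-2 -0.2 0.6 0 0 0 1;-2 -0.4 1 0 0 0 1;-2 -1 1.2 0 0 -1 1;-1 -2 1.2 0 0 -2 1;0 -2.5 0.6 0 0 -3 1;0 -3 0 0 0 -3 1",
)

```text
time_s: 18.1
eef_pos: [0.3577, 0.2885, 0.188]
tool_rot: [-0.078, 0.919, 0.217, 0.322]
ft_force: [0.2, -0.5, -2.0]
width: 0.546
```

>>> play_rows(
  motion="0 -3 0 0 0 -3 1;0 -3 0 0 0 -3 1;0 -3 0 0 0 -3 1;0 -3 0 0 0 -3 1;0 -3 0 0 0 -3 1;0 -3 0 0 0 -3 1;0 -2 0 0 0 -2 1;0 0 0 0 0 0 1",
)

```text
time_s: 18.9
eef_pos: [0.3544, 0.0791, 0.183]
tool_rot: [-0.018, 0.943, 0.046, 0.328]
ft_force: [0.1, -0.3, -1.7]
width: 0.546
```

Run:
```python
from h import *
goal([.5928,-.0215,.2],0,39,0)
print(read_state()['joints'].round(3),read_state()['moment'].round(2))
```

```text
tcp [0.3544 0.0791 0.183 ] -> [ 0.6048 -0.0215  0.1852] d [ 25.03 -10.06   0.23] rv [-0.19 -0.62 -5.69] rows~ 6.7 t 18.9 w 0.546 F [ 0.1 -0.3 -1.7]
[ 0.129 -0.424  2.449 -0.035  0.447  1.628] [-0.07  0.49 -0.01]
```

>>> play_rows(
  motion="1.5 -0.6 1 0 -0.3 -0.9 1;2.5 -1 1 0 -0.3 -0.9 1;3 -1.2 0.3 0 -0.3 -0.9 1;3.5 -1.4 0 0 0 -0.9 1;3.5 -1.4 0 0 0 -0.9 1;3.5 -1.4 0 0 0 -0.9 1;3.5 -1.4 0 0 0 0 1;2 -0.8 0 0 0 0 1",
)

```text
time_s: 19.7
eef_pos: [0.5919, -0.0133, 0.2007]
tool_rot: [-0.002, 0.942, 0.002, 0.335]
ft_force: [-1.0, 0.3, -1.4]
width: 0.545
```

>>> play_rows(
  motion="0.5 -0.2 0 0 0 0 1;0 0 0 0 0 0 1;0 0 0 0 0 0 1",
)

```text
time_s: 20.0
eef_pos: [0.5976, -0.0144, 0.1973]
tool_rot: [-0.003, 0.943, 0.003, 0.332]
ft_force: [-0.6, -0.1, -2.8]
width: 0.546
```

Run:
```python
from h import *
goal([.5928,-.0215,.0882],0,39.28,0)
print(read_state()['joints'].round(3),read_state()['moment'].round(2))
snap('scene','s9.png')
```

```text
tcp [ 0.5976 -0.0144  0.1973] -> [ 0.6048 -0.0215  0.0735] d [  0.73  -0.71 -12.38] rv [-0.19 -0.46 -0.37] rows~ 3.1 t 20.0 w 0.546 F [-0.6 -0.1 -2.8]
[-0.118  0.167  1.907  0.208  0.402  1.284] [-0.04  0.53  0.  ]
```

>>> play_rows(
  motion="0.3 -0.3 -1 0 -0.3 -0.2 1;0.2 -0.3 -2 0 -0.2 -0.2 1;0.2 -0.2 -2.4 0 0 0 1;0 0 -2.4 0 0 0 1;0 0 -2 0 0 0 1;0 0 -0.8 0 0 0 1;0 0 0 0 0 0 1",
)

```text
time_s: 20.75
eef_pos: [0.601, -0.022, 0.0863]
tool_rot: [0.001, 0.941, -0.001, 0.338]
ft_force: [0.5, 0.5, -2.3]
width: 0.541
```

Run:
```python
from h import *
goal([.5928,-.0215,.0882],0,39.28,0)
w=snap('wrist','w10.png');t=snap('top','t10.png');s=snap('scene','s10.png')
a=cv2.resize(w[150:350,160:480],(640,400));b=np.hstack([cv2.resize(t[160:260,280:370],(180,200)),cv2.resize(s[170:300,260:380],(184,200))])
b=np.hstack([b,np.zeros((200,640-364,3),np.uint8)])
cv2.imwrite('pics/c10.png',np.vstack([a,b])[...,::-1])
```

```text
tcp [ 0.601  -0.022   0.0863] -> [ 0.6048 -0.0215  0.0735] d [ 0.38  0.05 -1.28] rv [0.03 0.23 0.14] rows~ 0.3 t 20.75 w 0.541 F [ 0.5  0.5 -2.3]
```

View pics/c10.png

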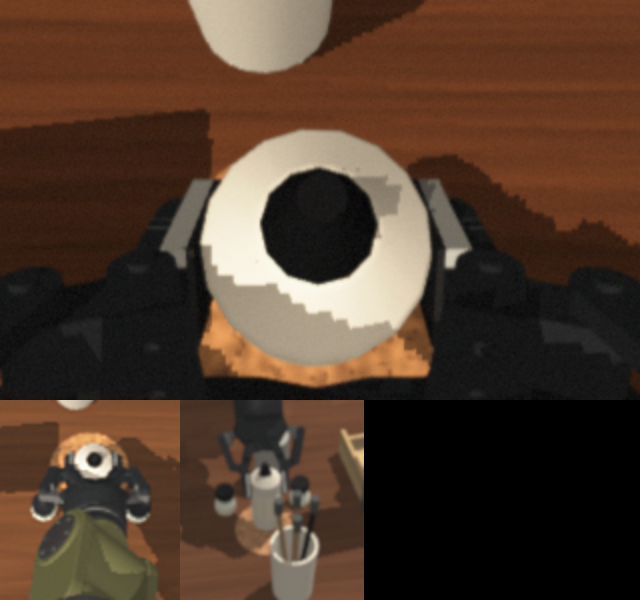

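Run:
```python
from h import *
print(atz('wrist',321,250,.149), fitbox('wrist',[260.5,376,214,330],.0171,[(.1,.024)],[.59,-.02]))
print('top',atz('top',280+95/2,160+58/2,.149))
```

```text
[ 0.58852669 -0.023214    0.149     ] (array([ 0.58921684, -0.02243978]), array([-0.02839414,  0.02845222, -0.32022896,  0.23142377]))
top [ 0.58623896 -0.02363923  0.149     ]
```

>>> play_rows(
  motion="0.3 0 -0.4 0 0.2 0.1 1;0.2 0 -0.4 0 0 0 1;0 0 -0.3 0 0 0 1;0 0 0 0 0 0 1",
)

```text
time_s: 21.3
eef_pos: [0.6087, -0.0221, 0.0791]
tool_rot: [0.001, 0.941, 0.0, 0.34]
ft_force: [0.5, 0.7, -3.3]
width: 0.547
```

Run:
```python
from h import *
goal([.5955,-.0215,.0882],0,39.28,0)
```

```text
tcp [ 0.6087 -0.0221  0.0791] -> [ 0.6075 -0.0215  0.0735] d [-0.12  0.06 -0.56] rv [0.09 0.43 0.01] rows~ 0.1 t 21.3 w 0.547 F [ 0.5  0.7 -3.3]
```

>>> play_rows(
  motion="-0.1 0 -0.2 0.1 0.4 0 1;-0.1 0 -0.2 0 0.1 0 1;0 0 -0.1 0 0 0 1;0 0 0 0 0 0 1",
)

```text
time_s: 21.7
eef_pos: [0.6069, -0.0222, 0.0741]
tool_rot: [-0.0, 0.942, -0.0, 0.336]
ft_force: [-0.4, -0.9, -2.7]
width: 0.546
```

Run:
```python
from h import *
goal([.5955,-.0215,.0882],0,39.28,0);print(read_state()['moment'].round(2))
```

```text
tcp [ 0.6069 -0.0222  0.0741] -> [ 0.6075 -0.0215  0.0735] d [ 0.06  0.07 -0.06] rv [-0.01 -0.07  0.01] rows~ 0.0 t 21.7 w 0.546 F [-0.4 -0.9 -2.7]
[-0.01  0.52 -0.01]
```

>>> play_rows(
  motion="0 0 -0.1 0 0 0 1;0 0 -0.1 0 0 0 1;0 0 0 0 0 0 1",
)

```text
time_s: 22.0
eef_pos: [0.6078, -0.0222, 0.0733]
tool_rot: [0.0, 0.942, -0.0, 0.337]
ft_force: [0.2, 0.2, -2.7]
width: 0.543
```

>>> play_rows(
  motion="0 0 -0.1 0 0 0 1;0 0 -0.1 0 0 0 1;0 0 0 0 0 0 1",
)

```text
time_s: 22.3
eef_pos: [0.6091, -0.0221, 0.0733]
tool_rot: [0.0, 0.941, 0.0, 0.339]
ft_force: [-0.8, -0.2, -2.6]
width: 0.546
```

>>> play_rows(
  motion="-0.1 0 -0.2 0 0.3 0 1;0 0 0 0 0 0 1",
)

```text
time_s: 22.5
eef_pos: [0.6096, -0.0221, 0.0734]
tool_rot: [0.001, 0.941, 0.0, 0.338]
ft_force: [-0.5, 0.1, -2.1]
width: 0.544
```

>>> play_rows(
  motion="0 0 -0.1 0 0.2 0 1;0 0 0 0 0 0 0;0 0 0 0 0 0 -0.15;0 0 0 0 0 0 -0.5;0 0 0 0 0 0 -0.7;0 0 0 0 0 0 -0.7;0 0 0 0 0 0 -0.7",
)

```text
time_s: 23.2
eef_pos: [0.6097, -0.0224, 0.0722]
tool_rot: [0.001, 0.942, -0.0, 0.337]
ft_force: [-0.6, 0.6, -0.2]
width: 0.847
```

>>> play_rows(
  motion="-0.6 0 0.7 0 0 0 -0.7;-1.2 0 1.5 0 0 0 -0.7;-1.8 0 2.2 0 0 0 -0.7;-2.2 0 2.7 0 0 0 -0.7;-2.2 0 2.7 0 0 0 -0.7;-2.2 0 2.7 0 0 0 -0.7;-1 0 2 0 0 0 -0.7;0 0 0 0 0 0 -0.7",
)

```text
time_s: 24.0
eef_pos: [0.4922, -0.0229, 0.2207]
tool_rot: [0.002, 0.942, -0.001, 0.336]
ft_force: [0.1, -1.2, -0.6]
width: 0.849
```

Run:
```python
from h import *
s=read_state();print(s['eef_pos'],s['time_s'],s['ft_force'].round(1))
w=snap('wrist','w11.png');t=snap('top');s=snap('scene')
a=cv2.resize(w[100:350,160:560],(800,500)[:2])[:,:]
a=cv2.resize(a,(528,330));b=cv2.resize(t[170:270,250:450],(528,264));c=cv2.resize(s[140:310,150:300],(270,306));d=cv2.resize(s[140:310,270:420],(270,288))
cv2.imwrite('pics/c11.png',np.hstack([np.vstack([a,b]),np.vstack([c,d])])[...,::-1])
```

```text
[ 0.49221718 -0.02291058  0.22068117] 24.0 [ 0.1 -1.2 -0.6]
```

View pics/c11.png

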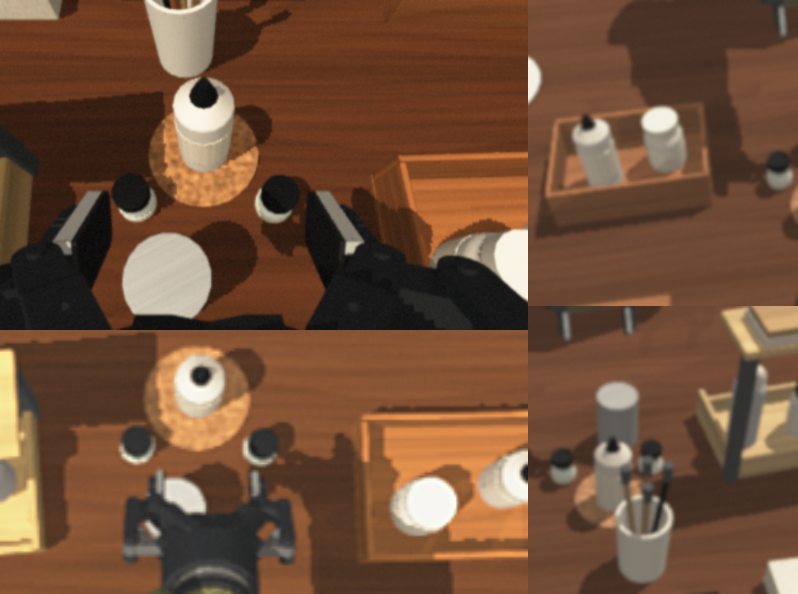

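Run:
```python
from h import *
f=400/528
P=lambda u,v,z:atz('wrist',u*f+160,v*f+100,z).round(3)
print('tin',P(167,277,.095),'pa',P(134,194,.05),'pb',P(279,193,.05),'tip',P(203,83,.136))
print(ticket.finish_job())
```

```text
tin [0.471 0.004 0.095] pa [0.538 0.038 0.05 ] pb [ 0.538 -0.082  0.05 ] tip [ 0.593 -0.02   0.136]
the job is handed in; nothing more can be done
None
```

Both bottles were moved in the order asked, and I handed the job in at about 24 s. The empty bottle stands upright in the crate next to the jar. The full bottle stands upright near the centre of the cork mat.

- **Full bottle:** the last check puts its nozzle tip at (0.593, -0.020) m, about 1.5 mm from the mat centre at (0.593, -0.0215), so its whole foot is on the cork.
- **Bystanders:** the tin and both paint jars measure within about 3 mm of where they were at the start. The jar in the crate looks unmoved in the final pictures. The wide jar and spray can were not re-measured after the full bottle was lifted out. I saw no sign that they were touched.
- **Arm:** wrist force readings stayed within a few newtons, and the gripper was well clear of everything at the end.

**Joint limit:** joint 6 read 2.554 and 2.552 rad during the approach to the bin, against a stated limit of 2.55. I changed the approach direction straight away. The overshoot is about 0.004 rad, and I can't tell whether the judge counts it as passing the range.

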